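Slide the price sign into its holder

TASK

Load the yellow acrylic sign into the blue holder on the work board: press down on the sign's top face, drag it flat along the board to the holder's flared mouth, and slide it in under the lips, past the spring clip, until it is fully home and square against the end stop; then let go. The acrylic cracks easily, so never push on it with more than about 35 newtons, never lift or tip it, and do not shove it by its edges. Leave the tape, jar, mug and toy car where they are.

Things in the scene. Friction and masses are not known exactly. Their poses are not given: they have to be found in the camera images.
- board: Plywood board, 370 x 400 mm, fixed flat on the table; the sign and the holder are on it. Origin: centre of its top surface, which stands 5 to 17 mm above the table, different every time; z up.
- sign_top (a point): Centre of the top face of the sign: loose rigid yellow acrylic, 120 x 90 x 4 mm, about 80 g, flat on the board on a 1 mm slippery pad (64 x 50 mm) under its middle; top 4 mm above the board. x: along the 120 mm, to the red-striped end, which goes in first (blue stripe at the other end); z up. Fingertips grip it better than the board: pressing with 8 to 16 N and sliding drags it, with some slip. Over 35 N cracks it.
- holder: Blue metal slide-in holder fixed to the board. Origin: on the board where the centre of a fully home sign lies (sign_top is then 4 mm above it). x points into it, from mouth to end stop; y to the left. The board is the channel's floor. Side rails 93 mm apart, 11 mm high, from x = -45 to 63 mm; lips reach 6 mm inwards from each (81 mm free between), underside 7 mm, top 11 mm up.
- mouth (a point): Middle of the holder's flared mouth, on the board, 83 mm before the holder's origin; axes as the holder's. Two guides, 11 mm high, narrow from about 113 mm apart here to the 93 mm of the channel 38 mm farther in.
- clip_nose (a point): Nose of the orange sprung clip in the holder's right-hand rail (at x = 18, y = -41.5 mm of the holder), standing 5 mm into the channel. The sign's edge pushes it aside against 4 to 6 N; from there to the stop the sign takes 2 to 6 N of push to slide, so it must be pressed firmly enough.
- stop (a point): Middle of the face of the end stop, 60 mm beyond the holder's origin, 5.5 mm above the board; the sign's front edge rests against it when home.
- tape: bystander: roll of tape lying flat, 90 mm across, 24 mm high; origin at the centre of its underside
- jar: bystander: jar with a blue cap, 64 mm across, 85 mm high; origin at the centre of its underside
- mug: bystander: blue mug, 76 mm across plus handle, 90 mm high; origin at the centre of its underside
- car: bystander: red toy car, 85 x 48 mm, 38 mm high; origin at its centre, at table height

How it is judged:
By the outcome, as a careful person would: the job done as asked, in the order asked, and still so for the second after the job is handed in, with the robot touching nothing.
It also fails if it takes over 72 s, if anything falls off the work surface, if the arm or the gripper's body presses on something with over 40 N, if the wrist force passes 120 N, or if a joint passes its speed limit or range.

ROBOT

A 6-joint arm with a two-finger parallel gripper is mounted at the origin on the work surface. World frame = base frame: x ahead of the robot, y to its left, z up, the work surface at z = 0. Lengths are in m, angles in rad, forces in N, time in s.
With the tool pointing down it reaches from about 0.3 to 0.775 m from the base axis. Payload 14.6 kg.
Tool frame: the origin (TCP) lies between the finger pads; the fingertips stand 8 mm ahead of it and the grasp point (between the pads) lies 11 mm behind it; z points along the fingers, y is the direction in which the jaws open and shut (so a half turn about z gives the same grasp; the last joint's range is limited). The gripper opens to 94 mm and grips with 3 to 60 N. Pads are 16 mm wide; open, the fingers measure 119 mm over their backs; the gripper's body (75 mm by 177 mm) begins 78 mm behind the grasp point.
Start: joints at [1.232, 0.3, 1.521, -0, 1.321, -0.067], TCP at [0.148, 0.53, 0.19] pointing down, gripper open.
Joint ranges: [-3.03, 3.03], [-0.79, 2.21], [0.23, 2.52], [-1.04, 4.18], [0, 3.07], [-2.55, 2.55]. Speed limits (rad/s): [2.22, 2.22, 2.57, 3.14, 3.14, 3.14].

INTERFACE

Orientations are given as a 3x3 rotation matrix whose columns are the frame's x, y, z axes.
In Python, from cell import r, read_camera, camera_info gives the robot as it stands.
- The arm moves only by the tool carry_out, never from a script. Its argument "motion" is text: rows parted by semicolons, each of 5 numbers parted by spaces: the finger opening in mm, from 0 to 94, then the shift along the tool's x, y, z in mm, then the turn about the tool's z in units of 5 degrees (1.0 is 5 degrees). In form: fingers x y z spin; .... A call has exactly 5 rows; each row is the pose to reach, as a shift and turn from the pose commanded when the call began, along the tool's axes at that moment; what a row does not reach only later rows make up. A row lasts 1/8 s, in which the tool goes at most 62.5 mm and 10.7 degrees, less where a joint would pass 70% of its speed; a pose out of reach is approached as far as the arm can. A call with a gripper value outside its range is refused whole. The fingers move at their own pace and stop on an object; "squeeze" is the grip in N (left out, the last holds). Time passes only in rows, so rows that repeat a pose let the fingers close, or fill a call up. It gives the time, the measured TCP pose, the force and the opening at its end, in the units of the state.
- r.get_state(): the state, without advancing time (a new reading comes with each control period).
- read_camera(name): name is "scene" or "side" or "wrist"; returns the picture (480x640x3 uint8, red, green, blue); there is no depth.
- camera_info(name): a dict with "intrinsics" (3x3 intrinsics, pixels), "R" (3x3) and "t" (3): a world point X has camera coordinates R X + t. Camera axes: x right, y down, z forward; pixel columns grow to the right and rows downward; lengths in m; the calibration is good to about 2 mm. The wrist camera is an equidistant fisheye: a pixel r from the principal point sees the ray r / f radians off the axis. A picture is of the moment at which its call begins: read the wrist's pose just before it. camera_info takes no time and is no camera call; for the wrist camera it gives the pose at the moment of the call.
- r.sign_off(): hands the job in, once; it reports no verdict.
The state is a dict: "time_s": time; "joint_pos": joint angles; "qd": joint speeds; "tau": joint torques, N m; "eef_pos": TCP position; "orientation": TCP orientation; "ft_force": force on the tool from outside, world axes, zero at the start; "wrist_torque": the same for the moment, N m; "opening": finger opening in m.
Only numpy, scipy, OpenCV 4.12 (cv2) and the standard library are available. Lean on these libraries where they do the work, as an engineer would, in place of code of your own. Each camera call takes 0.05 s, during which the arm holds its last target.

## Working session

There is one attempt and no reset: what is moved stays moved. The work goes in short steps, Python scripts to look and compute and a tool call to move; the robot and the scene stay as the last step left them, time stands still between calls to the robot, and variables do not carry over. Pictures are saved under pics/ and viewed, and the job is handed in when it is done.

Besides the shell and the picture viewer there is one more tool, called after ">>>" in YAML: its name, and indented under it one key for each argument. carry_out: Moves the arm, as the interface text tells. Its arguments: {"type":"object","properties":{"motion":{"type":"string"},"squeeze":{"type":"number"}},"required":["motion"]}

```bash
mkdir -p pics; python3 - <<'E'
from cell import r, read_camera, camera_info
import cv2
s=r.get_state()
for k,v in s.items(): print(k,v)
for n in("scene","side","wrist"):
    print(n,camera_info(n))
    cv2.imwrite(f"pics/{n}0.png",read_camera(n)[:,:,::-1])
E
```

```text
time_s 0.0
joint_pos [ 1.23241062e+00  3.00497281e-01  1.52157839e+00 -1.25350390e-06
  1.32069639e+00 -6.65964998e-02]
qd [ 0.0005878   0.00023044 -0.00120594  0.00049784 -0.00075481 -0.00053741]
tau [ 6.50967522e-04 -5.31794250e+01 -3.52739525e+01  7.08467234e-02
  2.42924545e-02 -8.16665647e-05]
eef_pos [0.14755885 0.52954627 0.18977312]
orientation [[-9.63292185e-01  2.68454863e-01 -3.90375293e-04]
 [ 2.68455136e-01  9.63291545e-01 -1.11292625e-03]
 [ 7.72747552e-05 -1.17687141e-03 -9.99999305e-01]]
ft_force [-0.6113702  -0.39671991  0.80362697]
wrist_torque [-0.04126302  0.00993881 -0.04370103]
opening 0.09376284756071444
scene {'intrinsics': array([[524.26173787,   0.        , 316.49843323],
       [  0.        , 524.26173787, 231.65073085],
       [  0.        ,   0.        ,   1.        ]]), 'R': array([[ 0.61341871,  0.78960579, -0.01549761],
       [ 0.41812057, -0.34134647, -0.84181814],
       [-0.66999453,  0.50990713, -0.53953874]]), 't': array([-0.35482664, -0.18029013,  1.43056546])}
side {'intrinsics': array([[598.06936413,   0.        , 319.09233038],
       [  0.        , 598.06936413, 235.5634671 ],
       [  0.        ,   0.        ,   1.        ]]), 'R': array([[ 0.72656412, -0.68679987,  0.0202614 ],
       [-0.5079447 , -0.55674439, -0.65728827],
       [ 0.46270592,  0.4672704 , -0.75336685]]), 't': array([-0.4042004 ,  0.32806513,  1.13227859])}
wrist {'intrinsics': array([[371.64829954,   0.        , 315.01677746],
       [  0.        , 371.64829954, 240.36521862],
       [  0.        ,   0.        ,   1.        ]]), 'R': array([[ 2.68004683e-01,  9.63417248e-01, -8.34014053e-04],
       [ 9.32188114e-01, -2.59098502e-01,  2.52771214e-01],
       [ 2.43308055e-01, -6.85213270e-02, -9.67525720e-01]]), 't': array([-0.54964806, -0.02716541,  0.39080053])}
```

View pics/scene0.png

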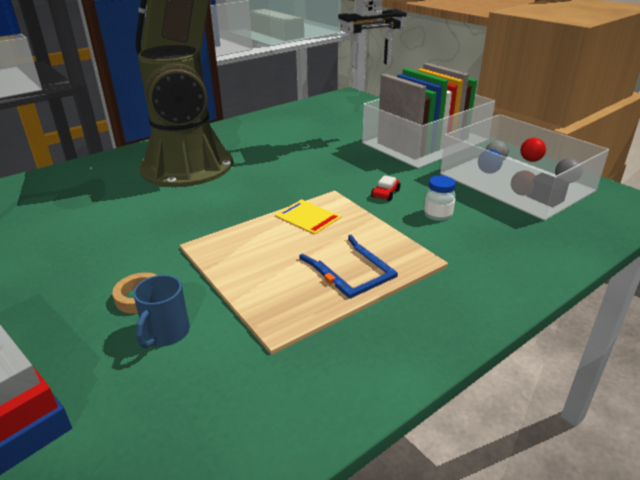

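View pics/side0.png

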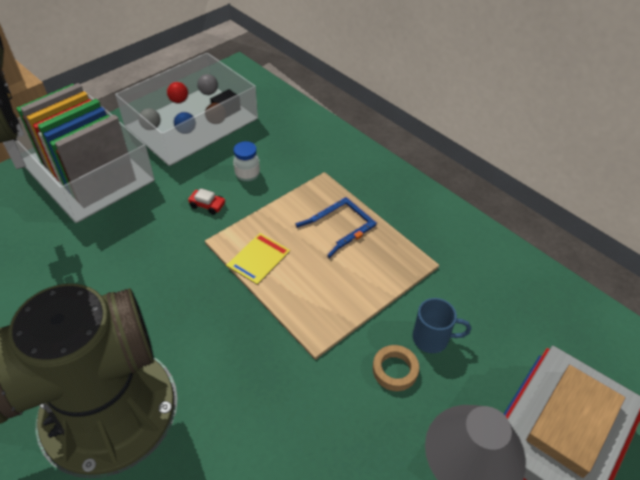

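View pics/wrist0.png

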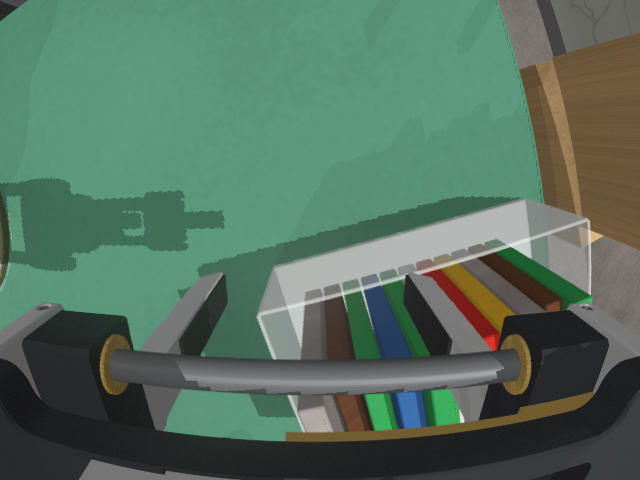

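```bash
cat > h.py <<'E'
import numpy as np, cv2
from cell import r, read_camera, camera_info
def ray(info,p):
    K=info["intrinsics"];x=(p[0]-K[0,2])/K[0,0];y=(p[1]-K[1,2])/K[1,1]
    d=np.array([x,y,1.])
    if info.get("fish"):
        t=np.hypot(x,y); d=np.array([x/t*np.sin(t),y/t*np.sin(t),np.cos(t)])
    R=info["R"];return -R.T@info["t"],R.T@(d/np.linalg.norm(d))
def tri(obs):
    A=np.zeros((3,3));b=np.zeros(3)
    for i,p in obs:
        o,d=ray(i,p);P=np.eye(3)-np.outer(d,d);A+=P;b+=P@o
    X=np.linalg.solve(A,b)
    return X,[np.linalg.norm((np.eye(3)-np.outer(ray(i,p)[1],ray(i,p)[1]))@(X-ray(i,p)[0]))*1e3 for i,p in obs]
def onz(i,p,z):
    o,d=ray(i,p);return o+d*(z-o[2])/d[2]
def proj(i,X):
    c=i["R"]@X+i["t"];K=i["intrinsics"]
    if i.get("fish"):
        n=np.hypot(c[0],c[1]);t=np.arctan2(n,c[2]);x,y=c[0]/n*t,c[1]/n*t
    else: x,y=c[0]/c[2],c[1]/c[2]
    return np.array([K[0,0]*x+K[0,2],K[1,1]*y+K[1,2]])
def info(n):
    i=dict(camera_info(n)); i["fish"]=n=="wrist"; return i
E
python3 - <<'E'
from h import *
S,D=info("scene"),info("side")
for a,b in [((181,247),(206+110,356)),((335,192),(206,241)),((446,263),(323,174)),((272,352),(438,266))]:
    print(tri([(S,a),(D,b)]))
a=cv2.imread("pics/scene0.png")[180:310,250:420];cv2.imwrite("pics/scz.png",cv2.resize(a,None,fx=4.5,fy=4.5,interpolation=cv2.INTER_CUBIC))
a=cv2.imread("pics/side0.png")[180:300,215:395];cv2.imwrite("pics/sdz.png",cv2.resize(a,None,fx=4.4,fy=4.4,interpolation=cv2.INTER_CUBIC))
E
```

```text
(array([ 0.36704025, -0.19062104,  0.00748062]), [np.float64(0.3627966213817339), np.float64(0.3627966213817231)])
(array([0.38590535, 0.20610469, 0.00777533]), [np.float64(0.5957257256715641), np.float64(0.5957257256716535)])
(array([0.74738078, 0.1878563 , 0.00772543]), [np.float64(0.680529175503579), np.float64(0.6805291755036363)])
(array([ 0.73156979, -0.20929351,  0.00669524]), [np.float64(1.262351811712749), np.float64(1.2623518117128967)])
```

View pics/scz.png

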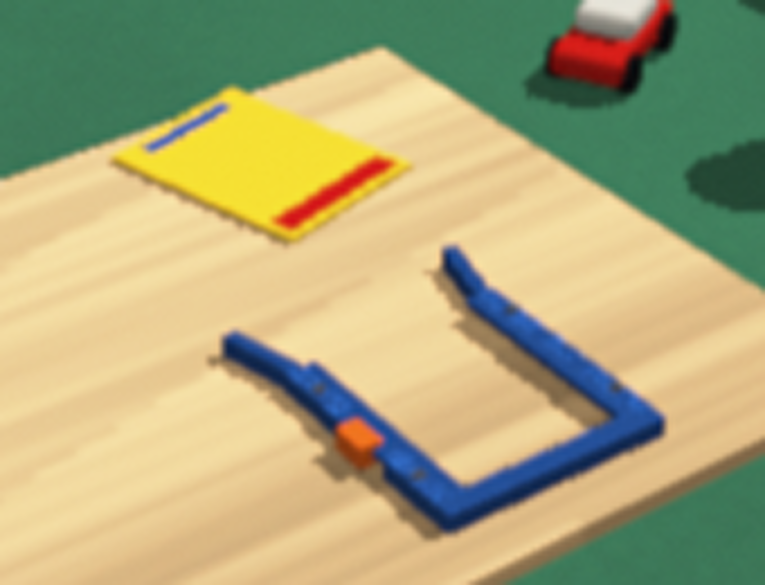

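View pics/sdz.png

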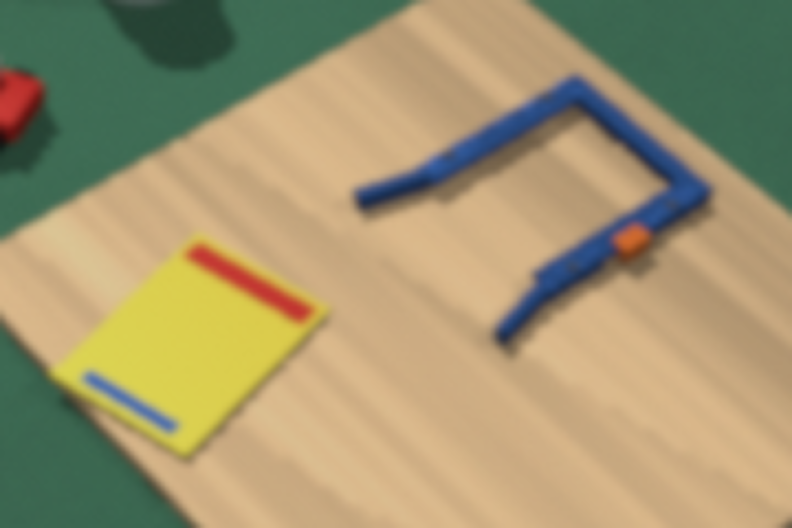

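```bash
python3 - <<'E'
from h import *
S,D=info("scene"),info("side")
sc=lambda p:((p[0]+.5)/4.5-.5+250,(p[1]+.5)/4.5-.5+180)
sd=lambda p:((p[0]+.5)/4.4-.5+215,(p[1]+.5)/4.4-.5+180)
for n,a,b in [("redL",(410,165),(197,235)),("redR",(290,243),(328,312)),("bluL",(232,87),(50,373)),("bluR",(110,160),(187,460)),
 ("flareL tip",(450,246),(360,195)),("flareR tip",(228,335),(503,335)),("endL",(662,418),(577,77)),("endR",(450,512),(710,190)),("clip",(357,430),(632,238))]:
    X,e=tri([(S,sc(a)),(D,sd(b))]);print(n,(X*1e3).round(1),np.round(e,1))
E
```

```text
redL [490.5 136.3  14.3] [0.4 0.4]
redR [507.3  49.   13. ] [0. 0.]
bluL [374.  113.1  16.3] [0.6 0.6]
bluR [391.5  24.7  13.7] [0.5 0.5]
flareL tip [569.3  93.4  23.4] [1. 1.]
flareR tip [560.  -27.   21.4] [1.6 1.6]
endL [720.9  78.5  21.4] [0.4 0.4]
endR [713.  -31.   22.3] [1. 1.]
clip [653.5 -29.5  26.7] [0.8 0.8]
```

```bash
cat >> h.py <<'E'
def yaw(st=None):
    st=st or r.get_state(); R=np.array(st["orientation"]); return np.degrees(np.arctan2(R[1,1],R[0,1]))
def shift(p,y,st=None):
    "tool shift mm and spin for world target p(m), tool-y yaw deg"
    st=st or r.get_state();R=np.array(st["orientation"])
    d=R.T@(np.array(p)-np.array(st["eef_pos"]))*1e3
    return d.round(1), round(-(y-yaw(st))/5,2)
E
python3 - <<'E'
from h import *
st=r.get_state();R=np.array(st["orientation"])
w=info("wrist");c=-w["R"].T@w["t"]
print("cam in tool",R.T@(c-st["eef_pos"]),"cam axis in tool",R.T@w["R"][2])
print(yaw(),shift((.50,.06,.23),11.5), [proj(w,st["eef_pos"])])
E
```

```text
cam in tool [ 7.27602590e-02 -1.43629477e-05 -1.94686950e-01] cam axis in tool [-2.52842254e-01  3.71530686e-04  9.67507445e-01]
74.42710066470595 (array([-465.5, -357.8,  -39.8]), np.float64(12.59)) [array([314.88989732, 278.28797671])]
```

>>> carry_out:
  motion: "30 0 0 -50 0; 30 -45 -35 -60 2; 30 -90 -70 -60 4; 30 -135 -105 -60 6; 30 -180 -140 -60 8"

```text
time_s: 0.78
eef_pos: [0.2841, 0.345, 0.2503]
orientation: [[-0.561, 0.828, 0.0], [0.828, 0.561, 0.0], [-0.0, 0.0, -1.0]]
ft_force: [0.6, -0.1, 0.1]
opening: 0.0474
```

```bash
python3 - <<'E'
from h import *
print(r.get_state()["eef_pos"],yaw(),shift((.50,.06,.23),11.5))
E
```

```text
[0.2841428  0.34501124 0.25029323] 34.11561267061175 (array([-357. ,   18.9,   20.3]), np.float64(4.52))
```

>>> carry_out:
  motion: "30 -60 3 5 1; 30 -120 6 10 2; 30 -180 9 15 3; 30 -240 12 20 4; 30 -300 15 20 4.5"

```text
time_s: 1.4
eef_pos: [0.4662, 0.1058, 0.23]
orientation: [[-0.204, 0.979, -0.0], [0.979, 0.204, -0.0], [0.0, -0.0, -1.0]]
ft_force: [0.7, -0.3, 0.5]
opening: 0.0297
```

```bash
python3 - <<'E'
from h import *
print(r.get_state()["eef_pos"],yaw())
import pickle
w=info("wrist");cv2.imwrite("pics/w1.png",read_camera("wrist")[:,:,::-1]);pickle.dump(w,open("w1.pkl","wb"))
E
```

```text
[0.46616011 0.1057661  0.23002223] 11.798406727634282
```

View pics/w1.png

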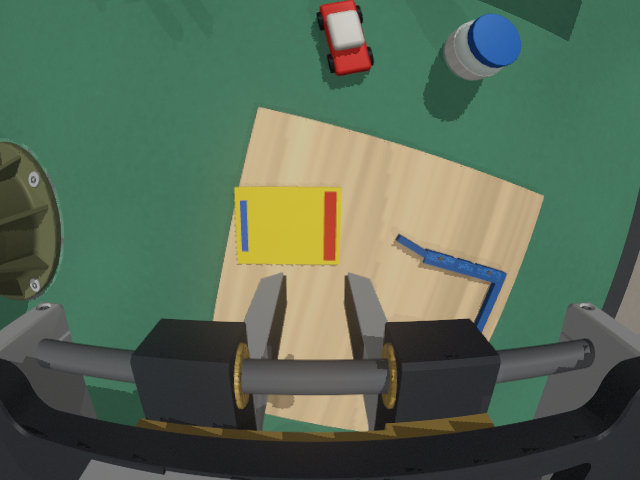

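>>> carry_out:
  motion: "30 -50 28 0 0; 30 -100 56 0 0; 30 -150 85 0 0; 30 -200 115 0 0; 30 -200 115 0 0"

```text
time_s: 2.08
eef_pos: [0.6202, -0.0669, 0.2282]
orientation: [[-0.204, 0.979, -0.003], [0.979, 0.204, 0.0], [0.001, -0.003, -1.0]]
ft_force: [-0.8, 0.3, -0.2]
opening: 0.0297
```

```bash
python3 - <<'E'
from h import *
print(r.get_state()["eef_pos"],yaw())
import pickle
w=info("wrist");cv2.imwrite("pics/w2.png",read_camera("wrist")[:,:,::-1]);pickle.dump(w,open("w2.pkl","wb"))
E
```

```text
[ 0.62022607 -0.06690436  0.22822622] 11.745982135027742
```

View pics/w2.png

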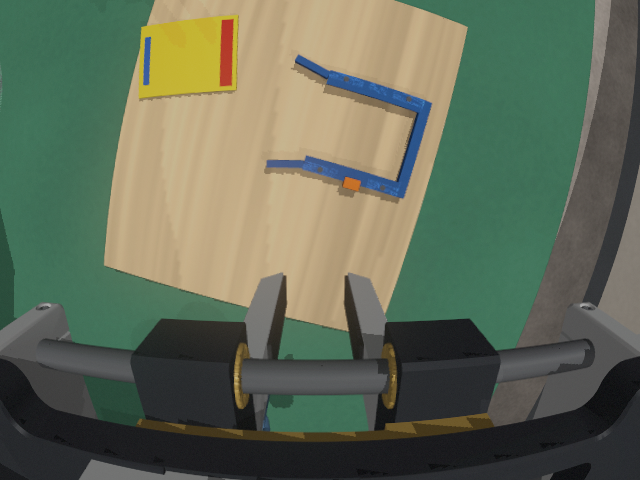

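```bash
python3 - <<'E'
import cv2
a=cv2.imread("pics/w2.png")
cv2.imwrite("pics/w2h.png",cv2.resize(a[45:205,250:440],None,fx=4,fy=4,interpolation=cv2.INTER_CUBIC))
cv2.imwrite("pics/w2s.png",cv2.resize(a[5:110,130:250],None,fx=5,fy=5,interpolation=cv2.INTER_CUBIC))
a=cv2.imread("pics/w1.png")
cv2.imwrite("pics/w1s.png",cv2.resize(a[175:275,225:350],None,fx=5,fy=5,interpolation=cv2.INTER_CUBIC))
E
```

```text
(no output)
```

View pics/w2h.png

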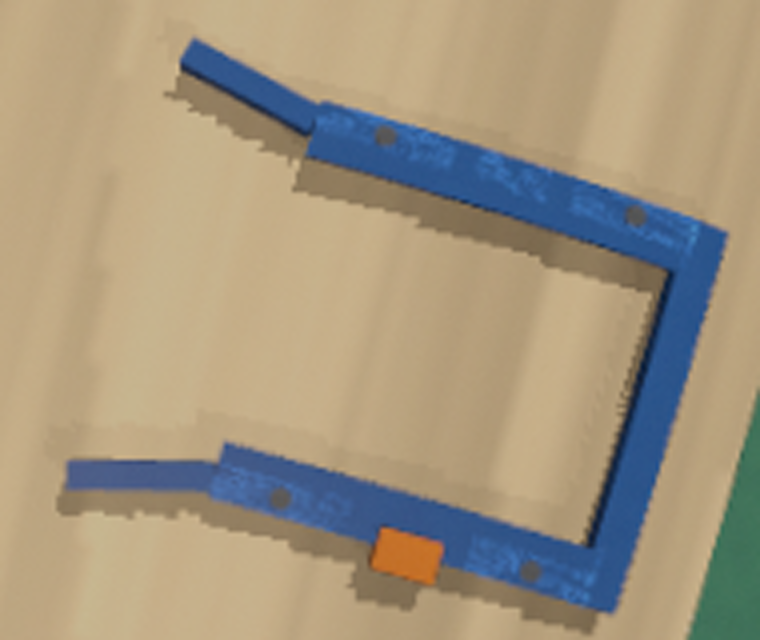

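View pics/w2s.png

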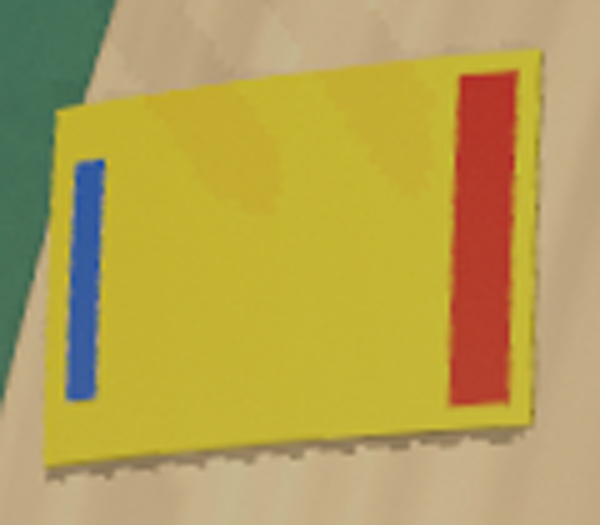

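View pics/w1s.png

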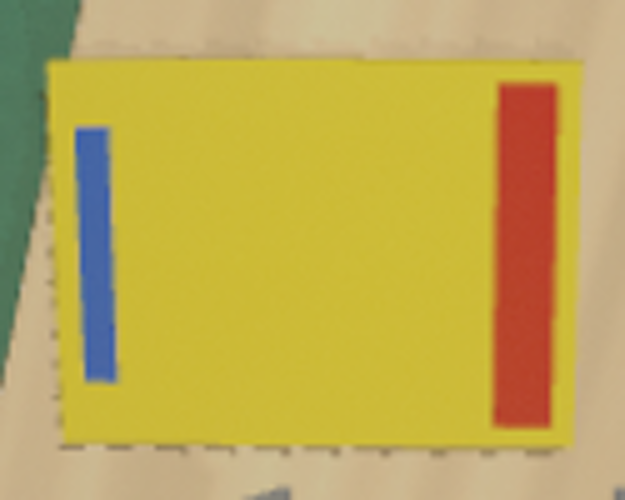

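```bash
python3 - <<'E'
from h import *
import pickle
from scipy.optimize import least_squares
w1=pickle.load(open("w1.pkl","rb"));w2=pickle.load(open("w2.pkl","rb"))
f=lambda p,s,ox,oy:np.array([(p[0]+.5)/s-.5+ox,(p[1]+.5)/s-.5+oy])
s1=[f(p,5,225,175) for p in[(582,62),(574,447),(47,62),(66,443)]]
s2=[f(p,5,130,5) for p in[(541,50),(532,425),(57,110),(45,467)]]
S,D=info("scene"),info("side")
sS=[f(p,4.5,250,180) for p in[(410,165),(290,243),(232,87),(110,160)]]
sD=[f(p,4.4,215,180) for p in[(197,235),(328,312),(50,373),(187,460)]]
M=np.array([(60,45,0),(60,-45,0),(-60,45,0),(-60,-45,0)])/1e3
def T(q,M):
    c,s=np.cos(q[3]),np.sin(q[3]);return M@np.array([[c,-s,0],[s,c,0],[0,0,1]]).T+q[:3]
def fit(obs,M,x0):
    g=lambda q:np.concatenate([proj(i,X)-p for i,ps in obs for X,p in zip(T(q,M),ps)])
    o=least_squares(g,x0);return o.x,o.fun
for nm,obs in [("w1w2",[(w1,s1),(w2,s2)]),("all",[(w1,s1),(w2,s2),(S,sS),(D,sD)]),("SD",[(S,sS),(D,sD)])]:
    q,e=fit(obs,M,[.44,.08,.012,.2]);print(nm,(q[:3]*1e3).round(1),np.degrees(q[3]).round(2),np.abs(e).reshape(-1,8).max(1).round(1))
h2=[f(p,4,250,45) for p in[(306,157),(672,270),(590,548),(225,443)]]
H=np.array([(-45,40.5,11),(60,40.5,11),(60,-40.5,11),(-45,-40.5,11)])/1e3
q,e=fit([(w2,h2)],H,[.65,.03,.008,-.07]);print("holder w2",(q[:3]*1e3).round(1),np.degrees(q[3]).round(2),e.round(1))
for zb in(.007,.008,.009,.010):
    g=lambda p:fit
    G=lambda q:np.concatenate([proj(w2,X)-p for X,p in zip(T([q[0],q[1],zb,q[2]],H),h2)])
    o=least_squares(G,[.65,.03,-.07]);print(zb,(o.x[:2]*1e3).round(1),np.degrees(o.x[2]).round(2),o.cost.round(2))
# scene/side overlay check
q=[*o.x[:2],.008,o.x[2]]
P=np.array([(-83,56.5,11),(-45,46.5,11),(60,40.5,11),(60,-40.5,11),(-45,-46.5,11),(-83,-56.5,11)])/1e3
for n,i,ox,oy,w,h,s in(("scene",S,250,180,170,130,4.5),("side",D,215,180,180,120,4.4)):
    a=cv2.imread(f"pics/{n}0.png")[oy:oy+h,ox:ox+w];a=cv2.resize(a,None,fx=s,fy=s)
    pts=[tuple(int(v) for v in ((proj(i,X)-[ox,oy])+.5)*s-.5) for X in T(q,P)]
    for u,v in zip(pts,pts[1:]): cv2.line(a,u,v,(0,255,0),1)
    cv2.imwrite(f"pics/ov_{n}.png",a)
E
```

```text
w1w2 [439.5  82.4  13.8] 11.5 [0.4 0.2]
all [439.7  82.2  13.7] 11.45 [0.3 0.4 0.7 1.1]
SD [440.8  80.8  14.3] 11.14 [0.8 0.6]
holder w2 [645.2  30.1   6.9] -3.66 [-0.3  0.1  0.   0.3  0.3 -0.1 -0.  -0.3]
0.007 [645.2  30. ] -3.66 0.19
0.008 [645.1  30. ] -3.66 0.25
0.009 [645.   29.9] -3.66 0.39
0.01 [644.9  29.9] -3.65 0.62
```

View pics/ov_scene.png

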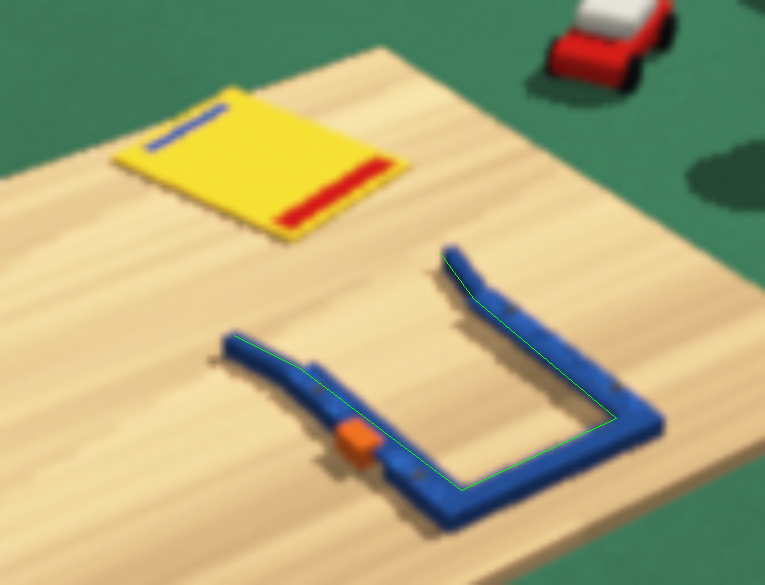

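View pics/ov_side.png

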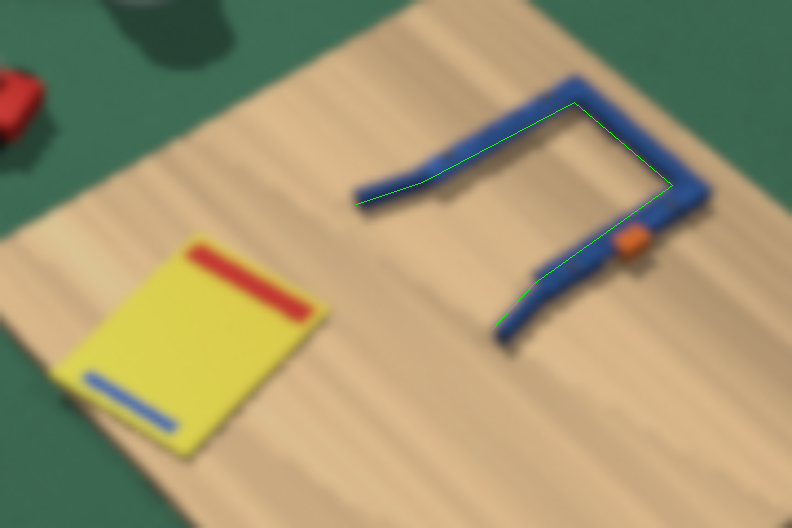

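```bash
python3 - <<'E'
from h import *
print(shift((.4395,.0824,.05),11.5))
E
```

```text
(array([ 181.3, -145.5,  179.3]), np.float64(0.06))
```

>>> carry_out:
  motion: "30 42 -34 25 0; 30 84 -67 50 0; 30 126 -100 80 0; 30 168 -134 110 0; 30 181 -145 150 0"

```text
time_s: 2.75
eef_pos: [0.4377, 0.085, 0.0805]
orientation: [[-0.21, 0.978, 0.002], [0.978, 0.21, 0.0], [-0.0, 0.002, -1.0]]
ft_force: [1.5, 0.4, -0.4]
opening: 0.03
```

```bash
python3 - <<'E'
from h import *
st=r.get_state();print(st["eef_pos"],st["ft_force"],shift((.4395,.0824,.026),11.5))
E
```

```text
[0.43774576 0.08501717 0.0805419 ] [ 1.54176992  0.36126356 -0.39517259] (array([-2.9,  1. , 54.5]), np.float64(0.12))
```

>>> carry_out:
  motion: "30 -2 1 20 0; 30 -3 1 40 0; 30 -3 1 50 0; 30 -3 1 54 0; 30 -3 1 54 0"

```text
time_s: 3.38
eef_pos: [0.4417, 0.0803, 0.0267]
orientation: [[-0.207, 0.978, 0.0], [0.978, 0.207, 0.0], [-0.0, 0.0, -1.0]]
ft_force: [0.4, -0.1, -0.0]
opening: 0.0298
```

```bash
python3 - <<'E'
from h import *
st=r.get_state();print(st["eef_pos"],st["ft_force"],yaw())
E
```

```text
[0.44165256 0.08030707 0.02672249] [ 0.36175775 -0.09834781 -0.04578077] 11.941726315191104
```

>>> carry_out:
  motion: "30 0 0 2 0; 30 0 0 4 0; 30 0 0 5 0; 30 0 0 5.5 0; 30 0 0 5.5 0"

```text
time_s: 4.0
eef_pos: [0.4416, 0.0801, 0.0208]
orientation: [[-0.207, 0.978, -0.0], [0.978, 0.207, 0.0], [0.0, -0.0, -1.0]]
ft_force: [-0.3, 0.1, 0.5]
opening: 0.0302
```

>>> carry_out:
  motion: "30 0 0 0.5 0; 30 0 0 1 0; 30 0 0 1.5 0; 30 0 0 1.5 0; 30 0 0 1.5 0"

```text
time_s: 4.62
eef_pos: [0.4416, 0.0801, 0.0193]
orientation: [[-0.207, 0.978, 0.0], [0.978, 0.207, -0.0], [-0.0, 0.0, -1.0]]
ft_force: [-0.7, -0.0, -0.2]
opening: 0.0301
```

>>> carry_out:
  motion: "30 0 0 0.5 0; 30 0 0 1 0; 30 0 0 1 0; 30 0 0 1 0; 30 0 0 1 0"

```text
time_s: 5.25
eef_pos: [0.4416, 0.0801, 0.0184]
orientation: [[-0.207, 0.978, 0.0], [0.978, 0.207, -0.0], [-0.0, 0.0, -1.0]]
ft_force: [-0.5, 0.2, 0.0]
opening: 0.0298
```

>>> carry_out:
  motion: "30 0 0 0.5 0; 30 0 0 1 0; 30 0 0 1 0; 30 0 0 1 0; 30 0 0 1 0"

```text
time_s: 5.88
eef_pos: [0.4416, 0.0801, 0.0174]
orientation: [[-0.207, 0.978, 0.0], [0.978, 0.207, -0.0], [-0.0, 0.0, -1.0]]
ft_force: [-0.2, 0.6, 0.5]
opening: 0.03
```

>>> carry_out:
  motion: "30 0 0 0.3 0; 30 0 0 0.6 0; 30 0 0 0.6 0; 30 0 0 0.6 0; 30 0 0 0.6 0"

```text
time_s: 6.5
eef_pos: [0.4416, 0.0801, 0.0168]
orientation: [[-0.207, 0.978, 0.0], [0.978, 0.207, -0.0], [-0.0, 0.0, -1.0]]
ft_force: [0.4, -0.4, -0.7]
opening: 0.03
```

```bash
python3 - <<'E'
from h import *
import pickle
w=info("wrist");a=read_camera("wrist")[:,:,::-1];cv2.imwrite("pics/w3.png",a);pickle.dump(w,open("w3.pkl","wb"))
b=read_camera("side")[:,:,::-1]
cv2.imwrite("pics/sd3.png",cv2.resize(b[180:300,195:375],None,fx=4.4,fy=4.4,interpolation=cv2.INTER_CUBIC))
E
```

```text
(no output)
```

View pics/w3.png

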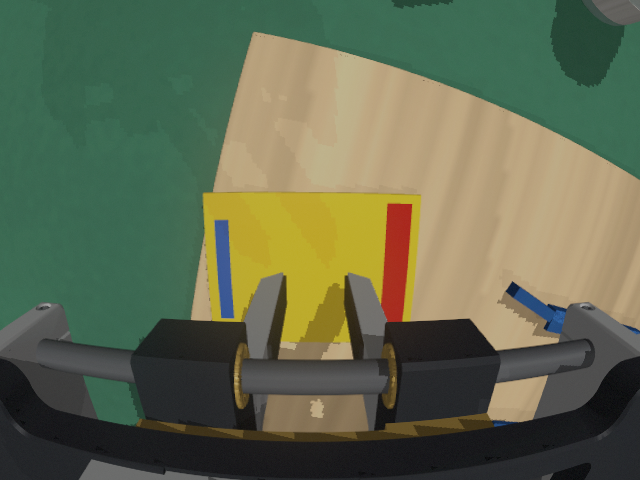

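View pics/sd3.png

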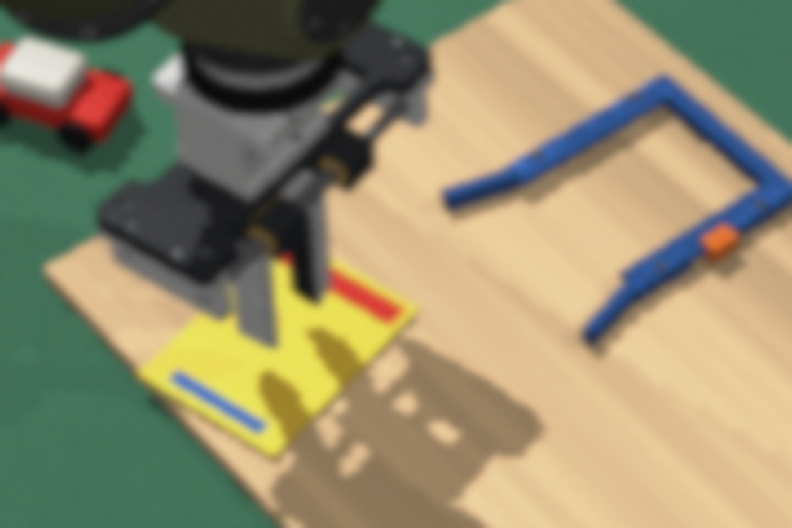

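```bash
python3 - <<'E'
from h import *
import pickle
w=pickle.load(open("w3.pkl","rb"))
for z in(.008,.011,.014,.018):
    P=[onz(w,p,z)[:2]*1e3 for p in[(204,193),(420,195),(411,325),(212,320)]]
    print(z,np.round(P,1).tolist(),np.linalg.norm(P[1]-P[0]).round(1))
st=r.get_state();R=np.array(st["orientation"]);print(st["eef_pos"])
# fingertip predicted location
D=info("side")
for s in(-.0213,.0213):
  for dz in (.008,):
    X=st["eef_pos"]+R@np.array([0,s,dz]); print("side px",((proj(D,X)-[195,180])+.5)*4.4-.5, "wrist",proj(w,X))
E
python3 -c "
import cv2;a=cv2.imread('pics/w3.png')[180:360,190:440];cv2.imwrite('pics/w3z.png',cv2.resize(a,None,fx=3.2,fy=3.2,interpolation=cv2.INTER_CUBIC))"
```

```text
0.008 [[370.6, 113.8], [490.6, 137.9], [508.3, 58.4], [385.5, 35.9]] 122.3
0.011 [[371.5, 114.3], [489.6, 138.1], [507.1, 59.8], [386.1, 37.6]] 120.5
0.014 [[372.3, 114.9], [488.7, 138.3], [505.9, 61.1], [386.7, 39.3]] 118.7
0.018 [[373.4, 115.6], [487.4, 138.6], [504.3, 63.0], [387.5, 41.6]] 116.3
[0.44160186 0.08011534 0.01674735]
side px [255.95149298 375.13621522] wrist [277.52743749 273.80950397]
side px [307.14588599 323.20121151] wrist [350.89376114 273.83258877]
```

View pics/w3z.png

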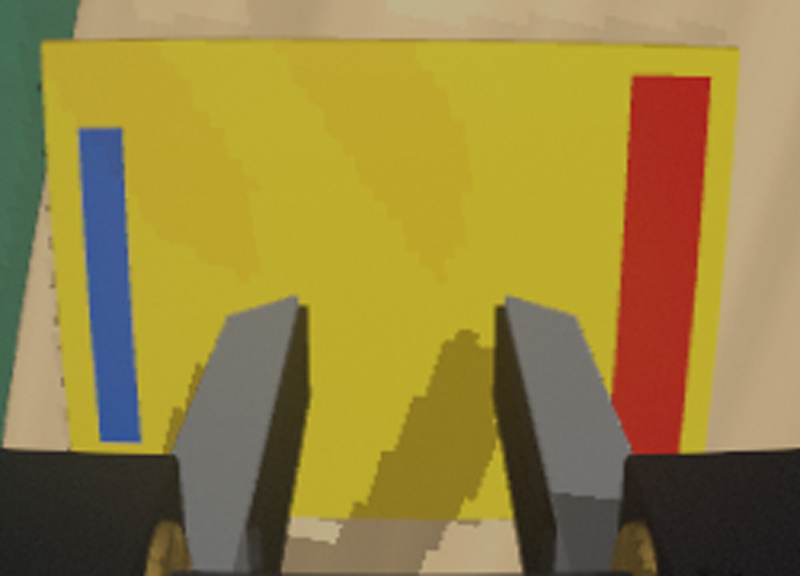

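```bash
python3 - <<'E'
from h import *
import pickle
w=pickle.load(open("w3.pkl","rb"));D=info("side")
st=r.get_state();R=np.array(st["orientation"])
for dz in(.008,.004,0,-.004):
    for c in((.008,-.015),(.008,.015),(-.008,-.015),(.008,-.0275),(-.008,-.0275)):
        X=st["eef_pos"]+R@np.array([*c,dz]);print(dz,c,"w3z",(((proj(w,X)-[190,180])+.5)*3.2-.5).round(),"side",(((proj(D,X)-[195,180])+.5)*4.4-.5).round())
E
```

```text
0.008 (0.008, -0.015) w3z [315. 259.] side [252. 360.]
0.008 (0.008, 0.015) w3z [482. 260.] side [288. 324.]
0.008 (-0.008, -0.015) w3z [317. 342.] side [276. 374.]
0.008 (0.008, -0.0275) w3z [246. 259.] side [236. 376.]
0.008 (-0.008, -0.0275) w3z [249. 342.] side [261. 390.]
0.004 (0.008, -0.015) w3z [313. 266.] side [251. 355.]
0.004 (0.008, 0.015) w3z [484. 266.] side [287. 319.]
0.004 (-0.008, -0.015) w3z [315. 351.] side [275. 370.]
0.004 (0.008, -0.0275) w3z [243. 266.] side [236. 371.]
0.004 (-0.008, -0.0275) w3z [246. 350.] side [260. 385.]
0 (0.008, -0.015) w3z [312. 274.] side [251. 351.]
0 (0.008, 0.015) w3z [485. 274.] side [287. 314.]
0 (-0.008, -0.015) w3z [314. 359.] side [275. 365.]
0 (0.008, -0.0275) w3z [240. 273.] side [235. 366.]
0 (-0.008, -0.0275) w3z [244. 358.] side [260. 380.]
-0.004 (0.008, -0.015) w3z [310. 281.] side [250. 346.]
-0.004 (0.008, 0.015) w3z [487. 281.] side [286. 309.]
-0.004 (-0.008, -0.015) w3z [312. 368.] side [274. 360.]
-0.004 (0.008, -0.0275) w3z [237. 281.] side [235. 361.]
-0.004 (-0.008, -0.0275) w3z [241. 367.] side [259. 375.]
```

```bash
python3 - <<'E'
from h import *
b=read_camera("scene")[:,:,::-1];cv2.imwrite("pics/sc3full.png",b);d=read_camera("side")[:,:,::-1];cv2.imwrite("pics/sd3full.png",d)
cv2.imwrite("pics/sc3.png",cv2.resize(b[180:250,265:365],None,fx=8,fy=8,interpolation=cv2.INTER_CUBIC))
cv2.imwrite("pics/sd3b.png",cv2.resize(d[225:290,225:295],None,fx=9,fy=9,interpolation=cv2.INTER_CUBIC))
E
```

```text
(no output)
```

View pics/sc3.png

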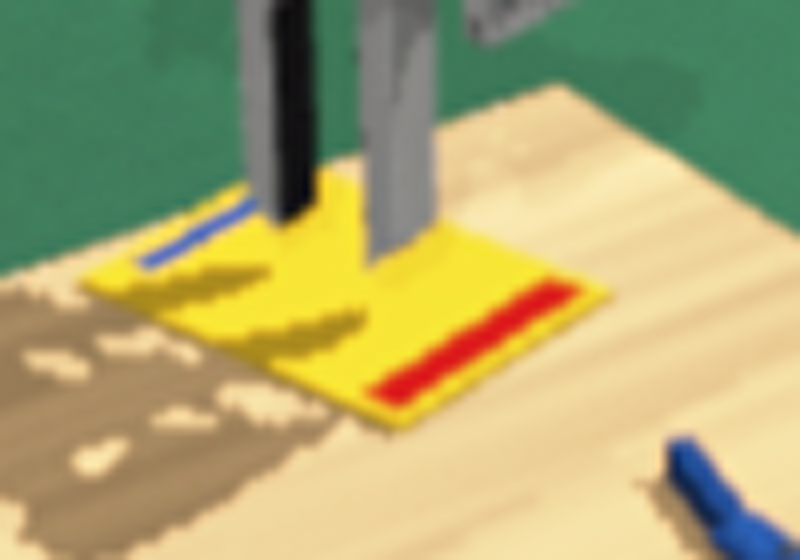

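View pics/sd3b.png

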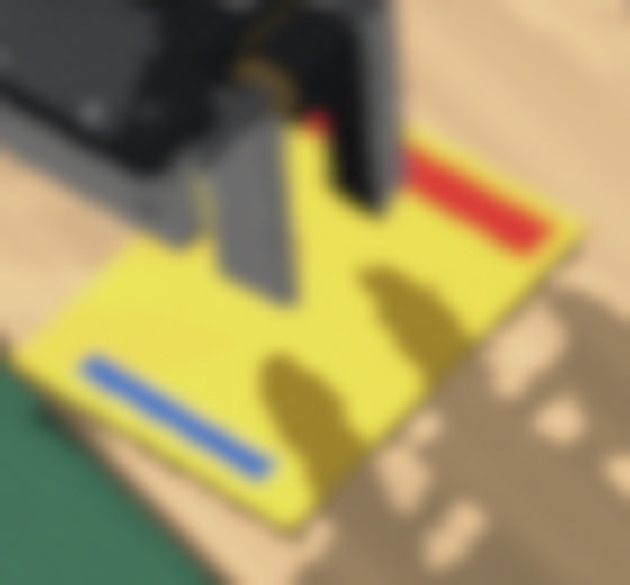

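```bash
python3 - <<'E'
from h import *
S,D=info("scene"),info("side")
f=lambda p,s,ox,oy:np.array([(p[0]+.5)/s-.5+ox,(p[1]+.5)/s-.5+oy])
st=r.get_state();R=np.array(st["orientation"])
for a,b in(((368,268),(398,198)),((254,198),(290,303))):
    X,e=tri([(S,f(a,8,265,180)),(D,f(b,9,225,225))]);print((X*1e3).round(1),np.round(e,1),"tool",(R.T@(X-st["eef_pos"])*1e3).round(1))
E
```

```text
[467.2  71.9  37.5] [1.2 1.2] tool [-13.3  23.4 -20.8]
[424.4  63.5  41.9] [0.7 0.7] tool [-12.8 -20.3 -25.1]
```

>>> carry_out:
  motion: "30 0 0 1 0; 30 0 0 2 0; 30 0 0 3 0; 30 0 0 4 0; 30 0 0 4 0"

```text
time_s: 7.32
eef_pos: [0.4416, 0.0801, 0.0127]
orientation: [[-0.207, 0.978, -0.0], [0.978, 0.207, -0.0], [0.0, -0.0, -1.0]]
ft_force: [0.3, 0.2, 0.5]
opening: 0.0301
```

```bash
cat > zz.py <<'E'
from h import *
import sys
b=read_camera("side")[:,:,::-1]
cv2.imwrite(sys.argv[1],cv2.resize(b[225:290,225:295],None,fx=9,fy=9,interpolation=cv2.INTER_CUBIC));print(r.get_state()["ft_force"])
E
python3 zz.py pics/sd4.png
```

```text
[-0.11011559  0.8732336  -0.13245207]
```

View pics/sd4.png

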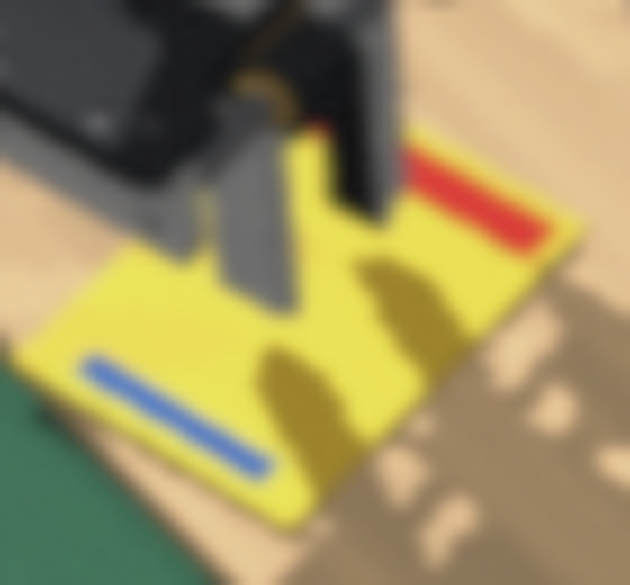

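>>> carry_out:
  motion: "30 0 0 1 0; 30 0 0 2 0; 30 0 0 3 0; 30 0 0 4 0; 30 0 0 4 0"

```text
time_s: 8.0
eef_pos: [0.4416, 0.0801, 0.0087]
orientation: [[-0.207, 0.978, -0.0], [0.978, 0.207, -0.0], [-0.0, -0.0, -1.0]]
ft_force: [-0.3, -0.2, 0.0]
opening: 0.0298
```

```bash
python3 zz.py pics/sd5.png
```

```text
[ 0.2600657  -0.14655027  0.23050424]
```

View pics/sd5.png

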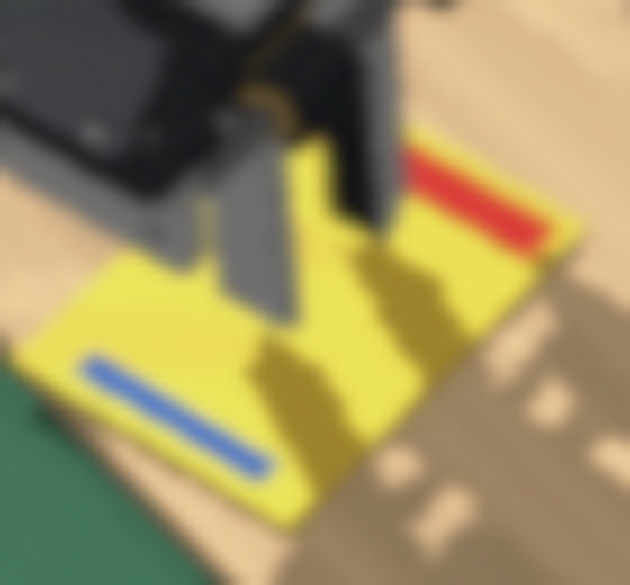

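>>> carry_out:
  motion: "30 0 0 1 0; 30 0 0 2 0; 30 0 0 3 0; 30 0 0 4 0; 30 0 0 4 0"

```text
time_s: 8.68
eef_pos: [0.4416, 0.0801, 0.0047]
orientation: [[-0.207, 0.978, -0.0], [0.978, 0.207, -0.0], [-0.0, -0.0, -1.0]]
ft_force: [-0.1, -0.2, -0.5]
opening: 0.03
```

```bash
python3 zz.py pics/sd6.png
```

```text
[-0.69890875  0.844073   -0.83243403]
```

View pics/sd6.png

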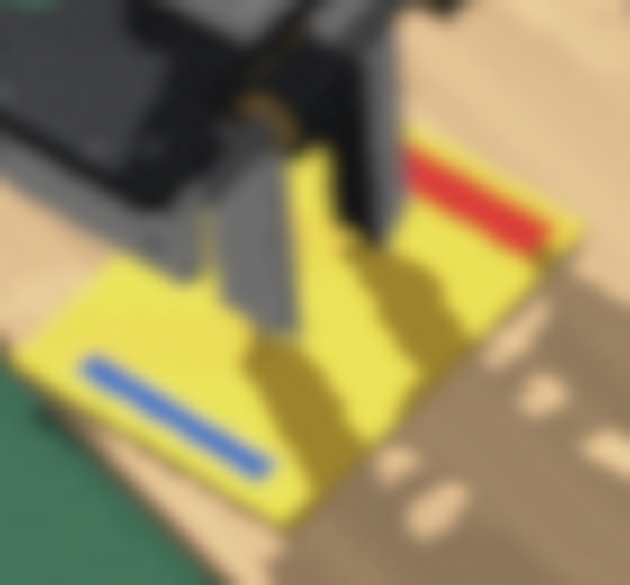

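>>> carry_out:
  motion: "30 0 0 1 0; 30 0 0 2 0; 30 0 0 3 0; 30 0 0 4 0; 30 0 0 4 0"

```text
time_s: 9.35
eef_pos: [0.4416, 0.0801, 0.0007]
orientation: [[-0.207, 0.978, -0.0], [0.978, 0.207, -0.0], [-0.0, -0.0, -1.0]]
ft_force: [-0.4, 0.9, -0.1]
opening: 0.03
```

```bash
python3 zz.py pics/sd7.png
```

```text
[0.69061889 0.17626908 0.02887314]
```

View pics/sd7.png

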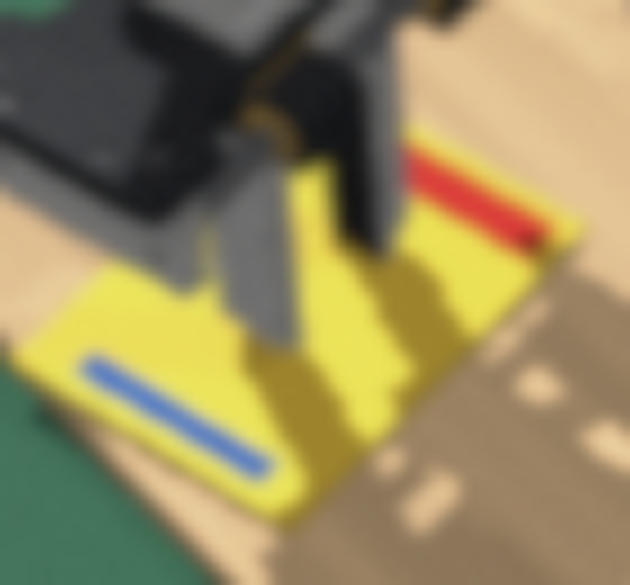

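>>> carry_out:
  motion: "30 0 0 1 0; 30 0 0 2 0; 30 0 0 3 0; 30 0 0 3 0; 30 0 0 3 0"

```text
time_s: 10.02
eef_pos: [0.4427, 0.0802, -0.001]
orientation: [[-0.207, 0.978, 0.002], [0.978, 0.207, 0.0], [-0.0, 0.002, -1.0]]
ft_force: [-3.2, 0.4, 17.7]
opening: 0.0298
```

```bash
python3 zz.py pics/sd8.png
```

```text
[-2.52727451 -0.78415406 16.5872413 ]
```

View pics/sd8.png

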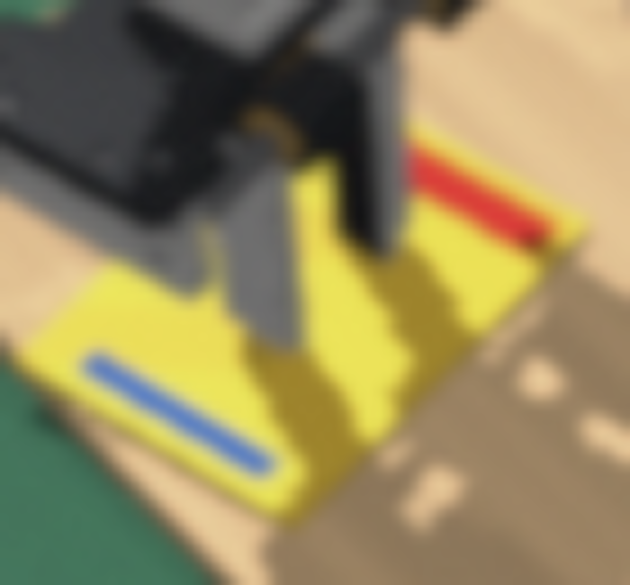

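>>> carry_out:
  motion: "30 -4 4 -0.2 0.2; 30 -10 8 -0.2 0.5; 30 -16 13 -0.2 0.9; 30 -22 18 -0.2 1.2; 30 -27 23 -0.2 1.5"

```text
time_s: 10.7
eef_pos: [0.4708, 0.0585, -0.001]
orientation: [[-0.076, 0.997, 0.002], [0.997, 0.076, 0.0], [0.0, 0.002, -1.0]]
ft_force: [-3.4, 2.1, 13.9]
opening: 0.0301
```

```bash
cat > look.py <<'E'
from h import *
import sys,pickle
n=sys.argv[1]
st=r.get_state();print((st["eef_pos"]*1e3).round(1),st["ft_force"].round(1),round(yaw(st),2))
w=info("wrist");a=read_camera("wrist")[:,:,::-1];cv2.imwrite(f"pics/{n}.png",a);pickle.dump(w,open(n+".pkl","wb"))
E
python3 look.py w5
```

```text
[470.8  58.5  -1. ] [-3.4  2.1 13.9] 4.37
```

View pics/w5.png

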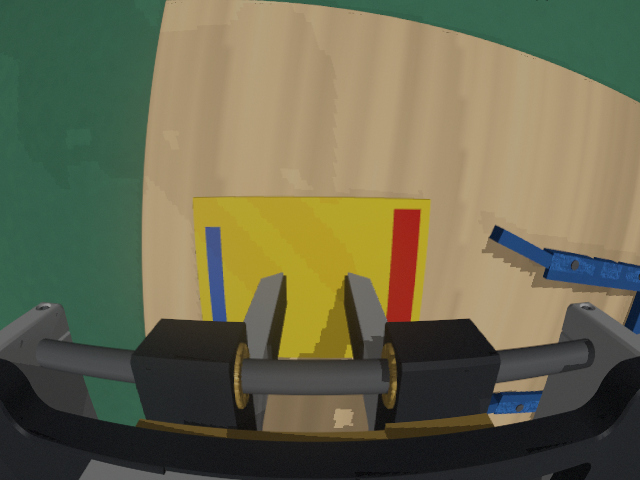

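```bash
cat > sg.py <<'E'
from h import *
import pickle
Hc=np.array([645.1,30.0]);Hy=np.radians(-3.66)
ex=np.array([np.cos(Hy),np.sin(Hy)]);ey=np.array([-ex[1],ex[0]])
def sign(n,L,Rr,z=.0115):
    "L: blue-left corner px, Rr: red-left corner px"
    w=pickle.load(open(n+".pkl","rb"))
    a=onz(w,L,z)[:2]*1e3;b=onz(w,Rr,z)[:2]*1e3
    u=(b-a)/np.linalg.norm(b-a);v=np.array([u[1],-u[0]])
    c=(a+b)/2+45*v;y=np.degrees(np.arctan2(u[1],u[0]))
    d=c-Hc;print("len",np.linalg.norm(b-a).round(1),"c",c.round(1),"yaw",y.round(2),"| holder xy",(d@ex).round(1),(d@ey).round(1),"dyaw",(y+3.66).round(2))
    st=r.get_state();t=np.array(st["eef_pos"])[:2]*1e3-c;print("tcp rel sign",(t@u).round(1),(t@-v).round(1),"toolyaw-signyaw",(yaw(st)-y).round(2))
    R=np.array(st["orientation"])
    return c,y,R
E
python3 - <<'E'
from sg import *
sign("w3",(203.5,192.5),(420.5,194.5));
sign("w5",(194,198),(429.5,199.5))
E
```

```text
len 120.8 c [439.3  82.4] yaw 11.37 | holder xy -208.7 39.2 dyaw 15.03
tcp rel sign 26.6 -30.2 toolyaw-signyaw -7.09
len 120.3 c [469.   60.8] yaw 3.97 | holder xy -177.7 19.5 dyaw 7.63
tcp rel sign 2.2 -2.8 toolyaw-signyaw 0.32
```

>>> carry_out:
  motion: "30 -4 4 0 0.2; 30 -9 9 0 0.6; 30 -14 15 0 0.9; 30 -19 20 0 1.2; 30 -23 25 0 1.5"

```text
time_s: 11.38
eef_pos: [0.4974, 0.0375, -0.001]
orientation: [[0.054, 0.999, 0.002], [0.999, -0.054, 0.0], [0.0, 0.002, -1.0]]
ft_force: [-2.1, 0.9, 13.0]
opening: 0.03
```

```bash
python3 look.py w6
```

```text
[497.4  37.5  -1. ] [-2.1  0.9 13. ] -3.12
```

View pics/w6.png

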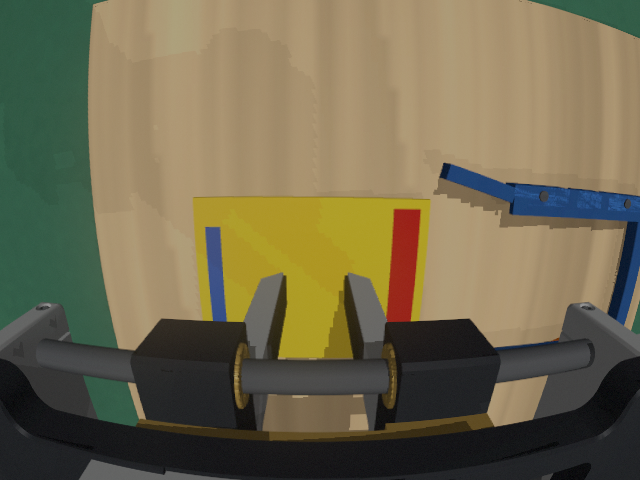

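```bash
python3 - <<'E'
from sg import *
sign("w6",(194,198),(429.5,199.5))
w=pickle.load(open("w6.pkl","rb"));st=r.get_state()
z=.0185
for P in((-45,40.5),(60,40.5),(-45,46.5),(-83,56.5)):
    X=Hc+P[0]*ex+P[1]*ey;print(P,proj(w,np.array([*X/1e3,z])).round(1))
E
python3 -c "
import cv2;a=cv2.imread('pics/w6.png')[150:260,410:640];cv2.imwrite('pics/w6z.png',cv2.resize(a,None,fx=3.4,fy=3.4,interpolation=cv2.INTER_CUBIC))"
```

```text
len 120.4 c [496.  40.] yaw -3.53 | holder xy -149.5 0.5 dyaw 0.13
tcp rel sign 2.2 -2.8 toolyaw-signyaw 0.32
(-45, 40.5) [509.6 214.3]
(60, 40.5) [635.  220.6]
(-45, 46.5) [510.8 203.1]
(-83, 56.5) [447.1 180.3]
```

View pics/w6z.png

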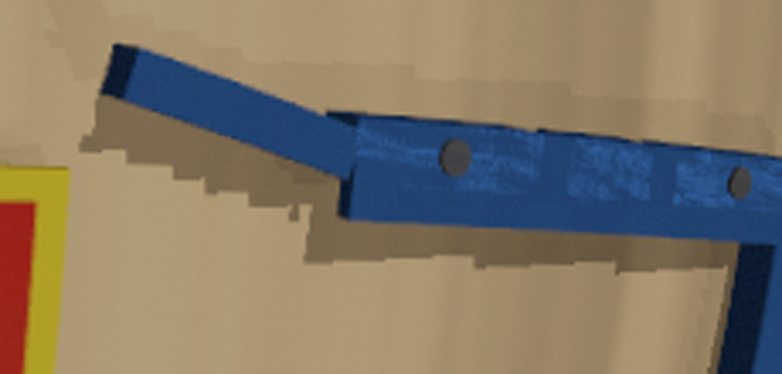

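>>> carry_out:
  motion: "30 -0.5 9 0 0.03; 30 -0.8 18 0 0.03; 30 -1 27 0 0.03; 30 -1 36 0 0.03; 30 -1 45 0 0.03"

```text
time_s: 12.05
eef_pos: [0.5423, 0.0341, -0.001]
orientation: [[0.056, 0.998, 0.002], [0.998, -0.056, 0.0], [0.0, 0.002, -1.0]]
ft_force: [-2.9, 0.7, 12.7]
opening: 0.0301
```

>>> carry_out:
  motion: "30 -0.1 9 0 0; 30 -0.2 18 0 0; 30 -0.3 27 0 0; 30 -0.4 36 0 0; 30 -0.4 42 0 0"

```text
time_s: 12.68
eef_pos: [0.5842, 0.0313, -0.001]
orientation: [[0.056, 0.998, 0.002], [0.998, -0.056, -0.0], [0.0, 0.002, -1.0]]
ft_force: [-2.8, -0.8, 12.0]
opening: 0.0301
```

```bash
python3 look.py w7
```

```text
[584.2  31.3  -1. ] [-2.8 -0.8 12. ] -3.22
```

View pics/w7.png

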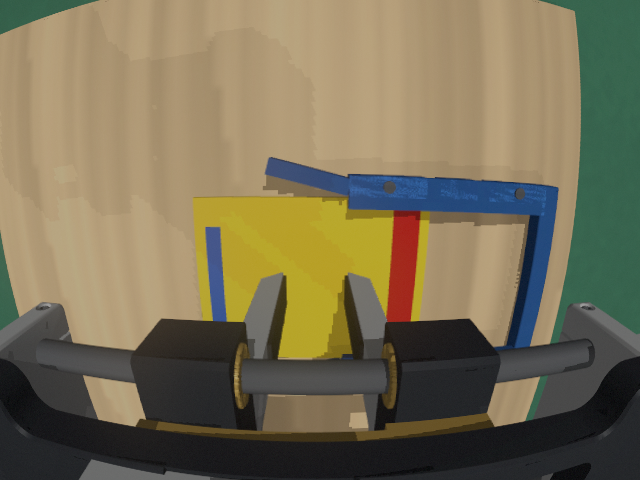

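>>> carry_out:
  motion: "30 0 4 0.3 0; 30 0 9 0.3 0.05; 30 0 14 0.3 0.08; 30 0 19 0.3 0.08; 30 0 24 0.3 0.08"

```text
time_s: 13.35
eef_pos: [0.6079, 0.03, -0.001]
orientation: [[0.063, 0.998, 0.002], [0.998, -0.063, 0.0], [0.0, 0.002, -1.0]]
ft_force: [-4.6, 0.3, 13.2]
opening: 0.0305
```

```bash
python3 look.py w8
```

```text
[607.9  30.   -1. ] [-4.6  0.3 13.2] -3.62
```

View pics/w8.png

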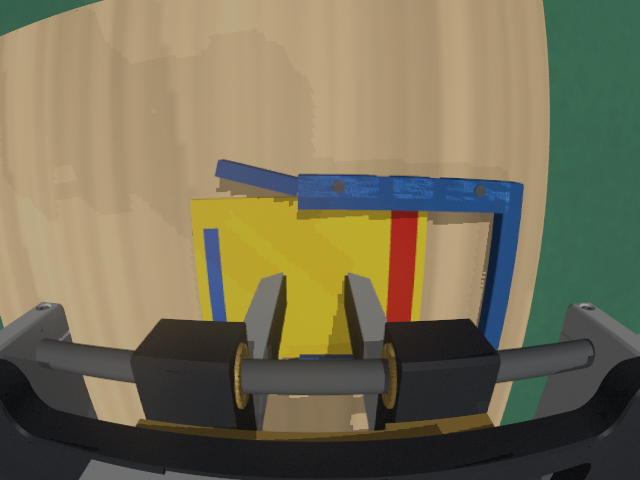

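>>> carry_out:
  motion: "30 0 0 0.5 0; 30 0 3 0.5 0; 30 -0.1 7 0.5 0; 30 -0.1 11 0.5 0; 30 -0.1 15 0.5 0"

```text
time_s: 14.02
eef_pos: [0.6231, 0.029, -0.001]
orientation: [[0.063, 0.998, 0.002], [0.998, -0.063, 0.0], [0.0, 0.002, -1.0]]
ft_force: [-3.8, 1.1, 17.4]
opening: 0.0302
```

```bash
python3 look.py w9
```

```text
[623.1  29.   -1. ] [-3.8  1.1 17.4] -3.62
```

View pics/w9.png

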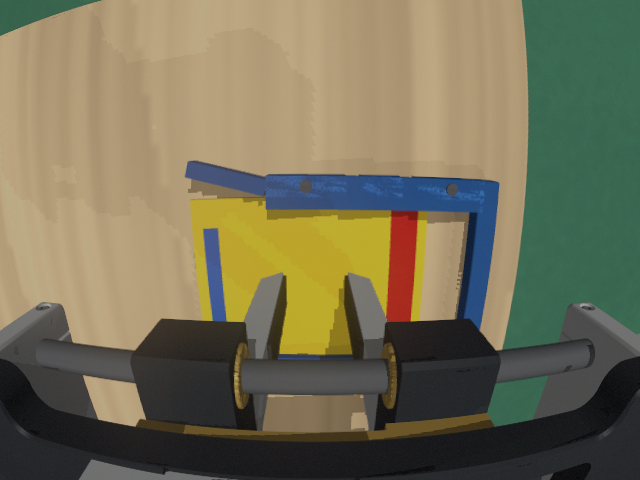

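```bash
python3 -c "
import cv2;a=cv2.imread('pics/w9.png')[160:340,180:520];cv2.imwrite('pics/w9z.png',cv2.resize(a,None,fx=2.3,fy=2.3,interpolation=cv2.INTER_CUBIC))"
python3 - <<'E'
from sg import *
w=pickle.load(open("w9.pkl","rb"))
for p,z in(((425.5,220),.0115),((421,320),.0115),((191,200),.0115),((198,300),.0115),((470,213),.0185)):
    d=onz(w,p,z)[:2]*1e3-Hc;print(p,(d@ex).round(1),(d@ey).round(1))
E
```

```text
(425.5, 220) 35.5 34.0
(421, 320) 38.2 -23.1
(191, 200) -85.1 44.5
(198, 300) -86.0 -10.9
(470, 213) 57.4 39.4
```

View pics/w9z.png

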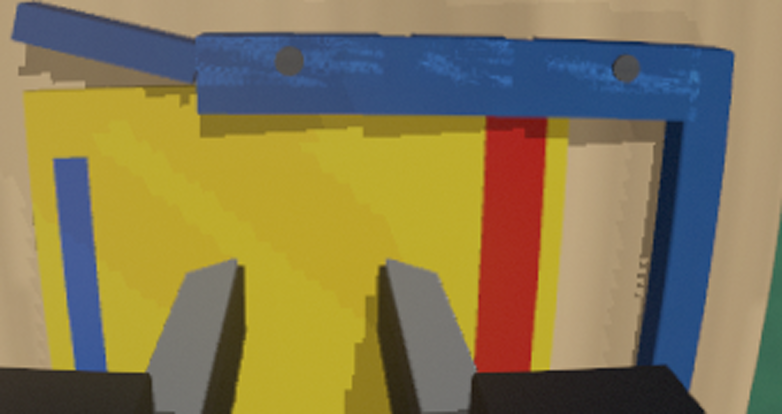

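>>> carry_out:
  motion: "30 0 4 0.1 0; 30 0 8 0.1 0; 30 0 12 0.1 0; 30 0 16 0.1 0; 30 0 19 0.1 0"

```text
time_s: 14.7
eef_pos: [0.6421, 0.0279, -0.001]
orientation: [[0.063, 0.998, 0.002], [0.998, -0.063, 0.0], [0.0, 0.002, -1.0]]
ft_force: [-5.0, 1.7, 16.4]
opening: 0.0299
```

```bash
python3 look.py w10; python3 -c "
import cv2;a=cv2.imread('pics/w10.png')[160:340,180:520];cv2.imwrite('pics/w10z.png',cv2.resize(a,None,fx=2.3,fy=2.3,interpolation=cv2.INTER_CUBIC))"
```

```text
[642.1  27.9  -1. ] [-5.   1.7 16.4] -3.63
```

View pics/w10z.png

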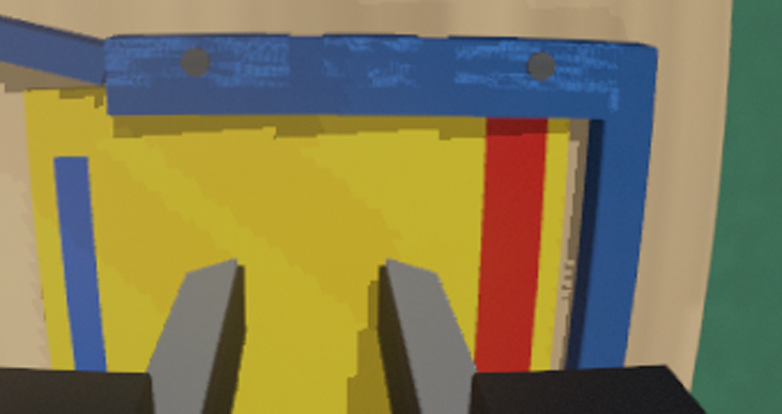

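>>> carry_out:
  motion: "30 0 1 0 0; 30 0 2 0 0; 30 0 3 0 0; 30 0 4 0 0; 30 0 5 0 0"

```text
time_s: 15.38
eef_pos: [0.6469, 0.0276, -0.001]
orientation: [[0.063, 0.998, 0.002], [0.998, -0.063, 0.0], [0.0, 0.002, -1.0]]
ft_force: [-5.9, 1.9, 17.3]
opening: 0.0301
```

>>> carry_out:
  motion: "30 0 0.5 0 0; 30 0 1 0 0; 30 0 1.5 0 0; 30 0 1.5 0 0; 30 0 1.5 0 0"

```text
time_s: 16.0
eef_pos: [0.6482, 0.0278, -0.001]
orientation: [[0.063, 0.998, 0.002], [0.998, -0.063, 0.001], [0.001, 0.002, -1.0]]
ft_force: [-6.3, 2.8, 17.7]
opening: 0.0296
```

```bash
python3 look.py w11; python3 -c "
import cv2;a=cv2.imread('pics/w11.png')[160:340,180:520];cv2.imwrite('pics/w11z.png',cv2.resize(a,None,fx=2.3,fy=2.3,interpolation=cv2.INTER_CUBIC))"
```

```text
[648.2  27.8  -1. ] [-6.3  2.8 17.7] -3.62
```

View pics/w11z.png

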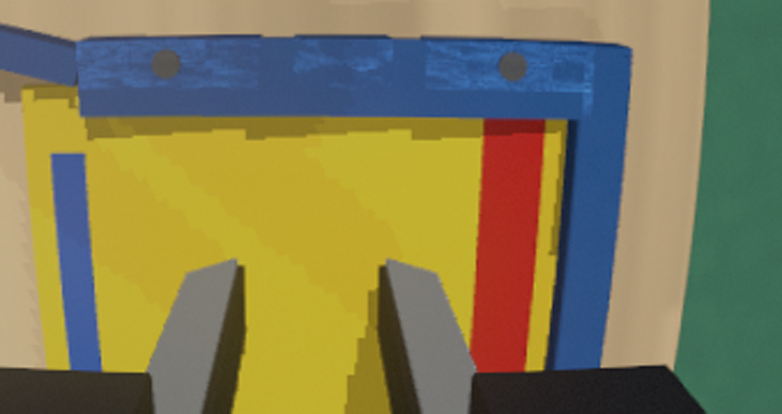

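>>> carry_out:
  motion: "30 0 1 0.1 0; 30 0 2 0.1 0; 30 0 3 0.1 0; 30 0 3 0.1 0; 30 0 3 0.1 0"

```text
time_s: 16.68
eef_pos: [0.6513, 0.0274, -0.001]
orientation: [[0.063, 0.998, 0.002], [0.998, -0.063, 0.0], [0.0, 0.002, -1.0]]
ft_force: [-6.2, 0.5, 18.9]
opening: 0.0303
```

```bash
python3 look.py w12; python3 -c "
import cv2;a=cv2.imread('pics/w12.png')[160:340,180:520];cv2.imwrite('pics/w12z.png',cv2.resize(a,None,fx=2.3,fy=2.3,interpolation=cv2.INTER_CUBIC))"
```

```text
[651.3  27.4  -1. ] [-6.2  0.5 18.9] -3.61
```

View pics/w12z.png

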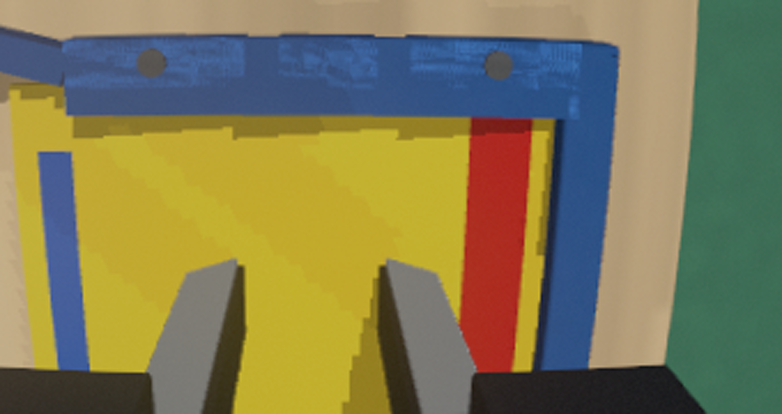

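```bash
python3 - <<'E'
from sg import *
w=pickle.load(open("w12.pkl","rb"))
f=lambda p:((p[0]+.5)/2.3-.5+180,(p[1]+.5)/2.3-.5+160)
for nm,p,z in(("front",(552,140),.011),("front",(534,370),.011),("back",(10,87),.011),("back",(33,370),.011),("red",(532,120),.011),("red",(514,370),.011),("blue",(39,152),.011),("stoptop in",(566,120),.018),("stoptop",(545,368),.018),("lipfront",(67,113),.018)):
    d=onz(w,f(p),z)[:2]*1e3-Hc;print(nm,p,(d@ex).round(1),(d@ey).round(1))
for x in (60,):
  for y in(40,0,-20):
    for z in (.007,.011,.018):
      X=Hc+x*ex+y*ey;q=proj(w,np.array([*X/1e3,z]));print(y,z,(q-[180,160]+.5)*2.3-.5)
E
```

```text
front (552, 140) 60.7 33.7
front (534, 370) 61.2 -23.4
back (10, 87) -60.8 45.9
back (33, 370) -62.0 -24.0
red (532, 120) 55.7 38.2
red (514, 370) 56.1 -23.2
blue (39, 152) -54.8 30.9
stoptop in (566, 120) 61.5 39.6
stoptop (545, 368) 61.7 -19.3
lipfront (67, 113) -45.5 41.0
40 0.007 [545.96241897 109.33558776]
40 0.011 [550.72340611 112.33324674]
40 0.018 [559.51331216 117.88454015]
0 0.007 [534.1798552  275.27230454]
0 0.011 [538.33531959 281.22491726]
0 0.018 [545.95898682 292.17446584]
-20 0.007 [526.90435433 350.86656115]
-20 0.011 [530.70197598 357.90029959]
-20 0.018 [537.6416166  370.78904691]
```

>>> carry_out:
  motion: "30 0 0 -0.8 0; 30 0 0 -1.6 0; 30 0 0 -5 0; 30 0 0 -20 0; 30 0 0 -50 0"

```text
time_s: 17.35
eef_pos: [0.6499, 0.027, 0.0471]
orientation: [[0.063, 0.998, -0.002], [0.998, -0.063, -0.0], [-0.0, -0.002, -1.0]]
ft_force: [0.6, -0.1, -0.7]
opening: 0.0302
```

>>> carry_out:
  motion: "30 -30 0 -40 0; 30 -60 0 -80 0; 30 -60 0 -120 0; 30 -60 0 -120 0; 30 -60 0 -120 0"

```text
time_s: 17.98
eef_pos: [0.6465, -0.0327, 0.1667]
orientation: [[0.063, 0.998, -0.001], [0.998, -0.063, 0.0], [-0.0, -0.001, -1.0]]
ft_force: [0.1, 0.2, -0.8]
opening: 0.0299
```

```bash
python3 look.py w13; python3 -c "
import cv2;a=cv2.imread('pics/w13.png');cv2.imwrite('pics/w13z.png',cv2.resize(a[60:300,180:480],None,fx=2.5,fy=2.5,interpolation=cv2.INTER_CUBIC))"
```

```text
[646.5 -32.7 166.7] [ 0.1  0.2 -0.8] -3.62
```

View pics/w13z.png

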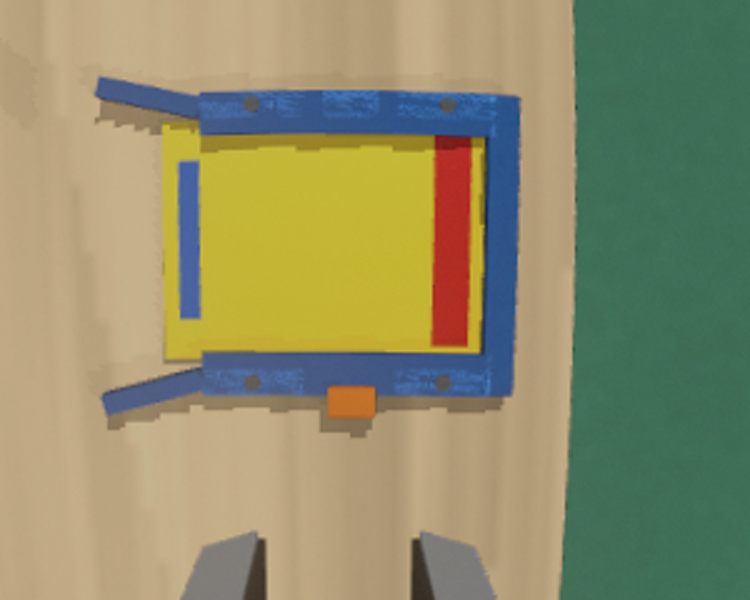

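```bash
python3 - <<'E'
from sg import *
from scipy.optimize import least_squares
a=cv2.imread("pics/w13.png")
w=pickle.load(open("w13.pkl","rb"))
f=lambda p:((p[0]+.5)/2.5-.5+180,(p[1]+.5)/2.5-.5+60)
H=[(-45,40.5,18),(60,40.5,18),(60,-40.5,18),(-45,-40.5,18)];P=[f(p) for p in((200,134),(487,137),(483,353),(202,352))]
def T(q,M):
    c,s=np.cos(q[2]),np.sin(q[2]);M=np.array(M,float);return np.c_[M[:,0]*c-M[:,1]*s+q[0],M[:,0]*s+M[:,1]*c+q[1],M[:,2]]/1e3
g=lambda q:np.concatenate([proj(w,X)-p for X,p in zip(T(q,H),P)])
o=least_squares(g,[645,30,-.06]);q=o.x;print(q[:2],np.degrees(q[2]),o.fun.round(1))
c,s=np.cos(q[2]),np.sin(q[2])
for n,p in(("back",(163,125)),("back",(164,358)),("front",(485,140)),("front",(481,350)),("redout",(472,140)),("redout",(467,346)),("blue",(179,161)),("blue",(179,319))):
    d=onz(w,f(p),.011)[:2]*1e3-q[:2];print(n,p,(d@[c,s]).round(1),(d@[-s,c]).round(1))
# expected pixels of back edge if home
for X in T(q,[(-60,45,11),(-60,-45,11),(60,38,11),(60,-38,11)]): print((proj(w,X)-[180,60]+.5)*2.5-.5)
E
python3 -c "
import cv2;a=cv2.imread('pics/w13.png');cv2.imwrite('pics/w13y.png',cv2.resize(a[90:215,340:400],None,fx=4.8,fy=4.8,interpolation=cv2.INTER_NEAREST))"
```

```text
[645.14333502  30.25595908] -3.905503120435887 [ 0.2  0.4 -0.  -0.1 -0.4 -0.   0.2 -0.3]
back (163, 125) -60.3 45.4
back (164, 358) -61.2 -44.0
front (485, 140) 60.4 39.9
front (481, 350) 60.6 -40.4
redout (472, 140) 55.5 39.7
redout (467, 346) 55.2 -38.9
blue (179, 161) -54.2 31.4
blue (179, 319) -54.9 -29.0
[163.85796063 125.96287699]
[167.1136438  360.43318267]
[483.87984393 144.82250936]
[479.55522668 343.77553153]
```

View pics/w13y.png

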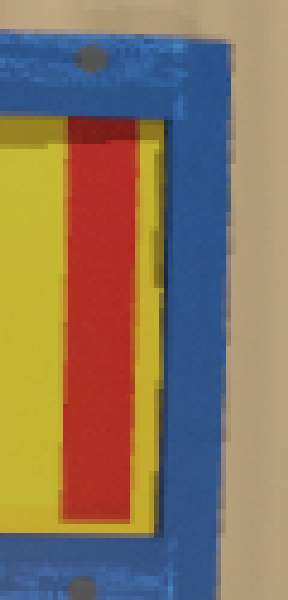

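>>> carry_out:
  motion: "30 0 20 20 0; 30 0 40 40 0; 30 0 58 60 0; 30 0 58 60 0; 30 0 58 60 0"

```text
time_s: 18.65
eef_pos: [0.7043, -0.0363, 0.1072]
orientation: [[0.063, 0.998, -0.0], [0.998, -0.063, -0.0], [-0.0, -0.0, -1.0]]
ft_force: [-0.3, 0.1, -0.8]
opening: 0.0303
```

```bash
python3 look.py w14; python3 -c "
import cv2;a=cv2.imread('pics/w14.png');cv2.imwrite('pics/w14z.png',cv2.resize(a[60:300,100:420],None,fx=2.5,fy=2.5,interpolation=cv2.INTER_CUBIC))"
```

```text
[704.3 -36.3 107.2] [-0.3  0.1 -0.8] -3.61
```

View pics/w14z.png

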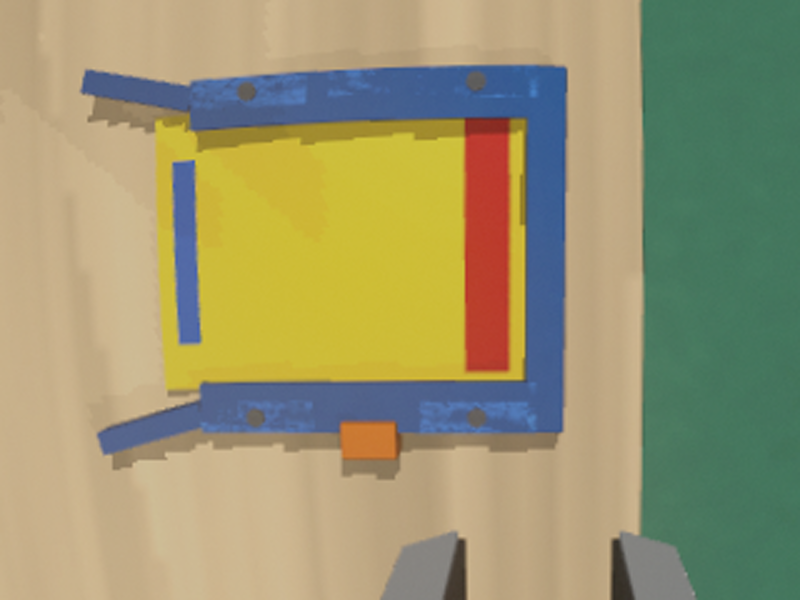

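```bash
python3 - <<'E'
from sg import *
a=cv2.imread('pics/w14.png');cv2.imwrite('pics/w14y.png',cv2.resize(a[100:220,280:335],None,fx=4.9,fy=4.9,interpolation=cv2.INTER_NEAREST))
w=pickle.load(open("w14.pkl","rb"))
f=lambda p:((p[0]+.5)/2.5-.5+100,(p[1]+.5)/2.5-.5+60)
ex_=ex
for n,p,z in(("back",(156,122),.011),("back",(168,389),.011),("redout",(509,122),.011),("redout",(509,369),.011),("redin",(465,122),.011),("redin",(466,370),.011),("blue",(173,162),.011),("blue",(179,343),.011),("stop",(526,119),.018),("stop",(525,381),.018),("out",(566,68),.018),("out",(562,432),.018)):
    d=onz(w,f(p),z)[:2]*1e3-Hc;print(n,(d@ex).round(1),(d@ey).round(1))
E
```

```text
back -61.0 45.8
back -60.7 -43.6
redout 54.6 39.8
redout 54.5 -38.1
redin 41.0 40.0
redin 40.8 -38.4
blue -55.0 31.9
blue -55.4 -28.1
stop 59.9 40.0
stop 59.6 -40.7
out 72.0 55.9
out 71.2 -57.0
```

View pics/w14y.png

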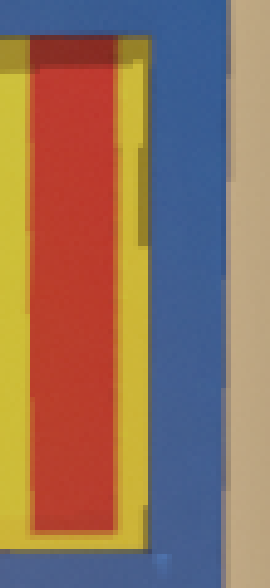

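```bash
python3 - <<'E'
from h import *
cv2.imwrite("pics/scend.png",read_camera("scene")[:,:,::-1])
print(r.sign_off())
E
```

```text
the job is handed in; nothing more can be done
None
```

View pics/scend.png

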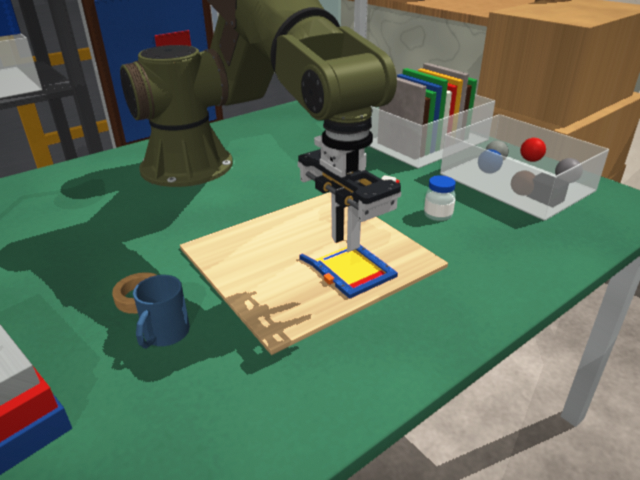

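The sign is in the holder, past the clip and against the end stop. I handed the job in at about 19 s of the 72 s allowed. I pressed the sign at its middle with two fingertips, turned and dragged it flat to the mouth, slid it in past the clip to the stop, then lifted straight off. The force readings, taken at the end of each move, never showed more than about 19 N of downward press.

**Last checks**
- **At the stop:** a further 3 mm of push only slid the fingers over the sign. In the view from above the stop, no gap shows between the sign's edge and the stop.
- **Square:** the red stripe runs parallel to the stop within about 0.2° in that view. An earlier oblique view suggested up to about 0.6° off.
- **Sideways:** the sign sits about 1 mm towards the left rail, within the channel's clearance.
- **Bystanders:** the tape, mug and jar look unmoved in the final picture. The car is mostly hidden behind the gripper there, but the arm never went near it.

**What disagreed**
- **Fingertip height:** contact came with the reported TCP height at about zero, roughly 18 mm lower than the stated fingertip offset implied. I found contact by small steps, pictures and force.
- **Position along the holder:** my camera estimates of the front and back edges scatter by about 1 mm, so "fully home" rests mainly on the missing gap and the slipping fingers.

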